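Make up a drain kit and a starter kit in shadow-foam trays

TASK

Make up two service kits from the stock in the middle of the table. Into the blue tray go the grey pipe coupling, the brass nipple and the white tape roll with the blue core; into the yellow tray go the black capacitor and the grey relay box: each part lying down, fully seated in the foam pocket cut to its shape. Leave the cream elbow and the black tape roll where they are.

Things in the scene. Friction and masses are not known exactly. Their poses are not given: they have to be found in the camera images.
- coupling_center (a point): Dark grey plastic pipe coupling, a short tube lying on its side, 54 mm long, 37 mm wide over its end collars, 36 mm high; it can roll. Point: its centre, 18 mm above the surface it lies on; y is its length, x across it.
- nipple_center (a point): Brass hex nipple (pale yellow metal, threaded both ends), lying, 47 mm long, 25 mm wide over the hexagon, 22 mm high. Point: its centre, 11 mm above the surface it lies on; y is its length, x across it.
- tape_center (a point): Roll of white thread-seal tape with a blue core, lying flat, 51 mm across, 14 mm high. Point: its centre, 7 mm above the surface it lies on; z is the roll's axis.
- capacitor_center (a point): Black cylindrical start capacitor lying on its side, 36 mm thick, 81 mm long over two thin terminals, case 73 mm long from the -x end; it can roll. Point: its centre, 18 mm above the surface it lies on; x is its length (terminals at +x), y across it.
- relay_center (a point): Grey relay box, a small carton 44 x 56 mm, 34 mm high, lying flat. Point: its centre, 17 mm above the surface it lies on; x is across the short side, y along the long one, z up.
- blue_tray: Blue kit tray, fixed, 130 (x) by 248 mm (y), rim 20.5 high. Origin: centre of underside, z up, y along its length, +y end nearest the robot. Black foam, face at z 18, pockets 10 deep with blue floor at z 8, centred on x 0, length along y: coupling at y +79, 51 (x) by 68 (y); nipple at y +2.5, 39 by 61; roll at y -72.5, round, 65 across. Each is crossed by a finger notch of full depth, 40 wide, 80, 88, 110 mm long (x) in that order.
- yellow_tray: Yellow kit tray, fixed, 130 (x) by 248 mm (y), rim 20.5 high. Origin: centre of underside, z up, y along its length, +y end nearest the robot. Black foam, face at z 18, pockets 10 deep with yellow floor at z 8, centred on x 0, length along y: capacitor at y +53, 50 (x) by 95 (y), terminals either way; relay box at y -63, 58 by 70. Each is crossed by a finger notch of full depth, 40 wide, 80, 88 mm long (x) in that order.
- elbow: Bystander: small cream plastic pipe elbow, 47 x 47 mm, 30 mm high, belongs to no kit. Origin: centre of its underside.
- black_tape: Bystander: roll of black tape with a white core, lying flat, 65 mm across, 18 mm high, belongs to no kit. Origin: centre of its underside.
Not all that is in view belongs to the job. What is shaped like the part that bears coupling_center but pink is not meant.

How it is judged:
By the outcome, as a careful person would: the job done as asked, in the order asked, and still so for the second after the job is handed in, with the robot touching nothing.
It also fails if it takes over 106 s, if anything falls off the work surface, if the arm or the gripper's body presses on something with over 40 N, if the wrist force passes 120 N, or if a joint passes its speed limit or range.

ROBOT

A 6-joint arm with a two-finger parallel gripper is mounted at the origin on a cart in front of the work surface, level with it; the furniture and walls round the work are solid. World frame = base frame: x ahead of the robot, y to its left, z up, the work surface at z = 0. Lengths are in m, angles in rad, forces in N, time in s.
With the tool pointing down it reaches from about 0.35 to 0.925 m from the base axis. Payload 6.4 kg.
Tool frame: the origin (TCP) lies at the very end of the fingers, on their centre line; the grasp point (between the pads) lies 19 mm behind it; z points along the fingers, y is the line along which they close (so a half turn about z gives the same grasp; the last joint's range is limited). The gripper opens to 85 mm and grips with 20 to 120 N. Pads are 22 mm wide; open, the fingers measure 114 mm over their backs; the gripper's body (76 mm by 85 mm) begins 54 mm behind the grasp point. The pads swing forward as they close: fully open they stand 13 mm farther back than shut.
Start: joints at [1.02, 0.245, 1.558, -0, 1.339, -0.174], TCP at [0.239, 0.604, 0.231] pointing down, gripper open.
Joint ranges: [-3.13, 3.13], [-1.02, 2.26], [0.13, 2.54], [-0.95, 4.09], [0.21, 2.88], [-2.74, 2.74]. Speed limits (rad/s): [2.57, 2.57, 3.14, 3.14, 3.14, 3.14].

INTERFACE

Orientations are given as a unit quaternion [x, y, z, w].
In Python, from bench import arm gives the robot as it stands. The module is installed in compiled form; this text tells all that it offers.
- The arm moves only by the shell command python3 -m inch 'ROWS'. ROWS is JSON, a list of rows, each an object with "delta_pos": the shift along the tool's x, y, z in units of 25 cm (1.0 is 25 cm), a list of three; "dr": the turn, a rotation vector about the tool's x, y, z in units of 60 degrees (1.0 is 60 degrees), a list of three; "fingers": the opening, from -1 (shut) to 1 (fully open), so that 0 is half open. A call has exactly 8 rows; each row is the pose to reach, as a shift and turn from the pose commanded when the call began, along the tool's axes at that moment; what a row does not reach only later rows make up. A row lasts 1/10 s, in which the tool goes at most 50 mm and 8.59 degrees, less where a joint would pass 70% of its speed; a pose out of reach is approached as far as the arm can. A call with a number of a shift or a turn outside -1 to 1 is refused whole. A call with a gripper value outside its range is refused whole. The fingers move at their own pace and stop on an object; the grip force is fixed at half the most. Time passes only in rows, so rows that repeat a pose let the fingers close, or fill a call up. It gives the time, the measured TCP pose, the force, the opening and the grip force at its end, in the units of the state.
- arm.read_state(): the state, without advancing time (a new reading comes with each control period).
- arm.grab_frame(name): name is "side" or "top"; returns (picture, depth): 420x560x3 uint8, red, green, blue; 420x560 float32, m along the optical axis (not along the pixel's ray), 0 where there is no reading.
- arm.camera_params(name): a dict with "mtx" (3x3 intrinsics, pixels), "eye" and "rotation" of the camera in the world. Camera axes: x right, y up, looking along -z (the intrinsics and any distortion apply to the point x, -y, -z); pixel columns grow to the right and rows downward; lengths in m; the calibration is good to about 2 mm. A picture is of the moment at which its call begins. camera_params takes no time and is no camera call.
- arm.job_done(): hands the job in; it is judged then, once.
The state is a dict: "time_s": time; "joint_pos": joint angles; "qd": joint speeds; "joint_efforts": joint torques, N m; "eef_pos": TCP position; "eef_rot": TCP orientation; "contact_force": force on the tool from outside, world axes, zero at the start; "moment": the same for the moment, N m; "gripper_width": finger opening in m; "grip_force": force on a finger pad.
Only numpy, scipy, OpenCV 4.12 (cv2) and the standard library are available. Lean on these libraries where they do the work, as an engineer would, in place of code of your own. Each camera call takes 0.05 s, during which the arm holds its last target. There are 200 camera calls.

## Working session

There is one attempt and no reset: what is moved stays moved. The work goes in short steps, Python scripts to look and compute and a shell command to move; the robot and the scene stay as the last step left them, time stands still between calls to the robot, and variables do not carry over. Pictures are saved under pics/ and viewed, at most 17 in all, crops included, and the job is handed in when it is done.

```bash
mkdir -p pics; cat > h.py <<'E'
import numpy as np, cv2
from bench import arm
def cam(n):
    p=arm.camera_params(n); return np.array(p["mtx"]),np.array(p["eye"]),np.array(p["rotation"]),p
def ray(n,u,v):
    M,e,R,p=cam(n)
    d=np.array([(u-M[0,2])/M[0,0],-(v-M[1,2])/M[1,1],-1.0]); return e,R@d
def plane(n,u,v,z):
    e,d=ray(n,u,v); return e+d*(z-e[2])/d[2]
def cloud(n,depth):
    M,e,R,p=cam(n); v,u=np.mgrid[:depth.shape[0],:depth.shape[1]]
    d=np.stack([(u-M[0,2])/M[0,0],-(v-M[1,2])/M[1,1],-np.ones_like(u,float)],-1)
    return e+(d*depth[...,None])@R.T
def save(name,im): cv2.imwrite("pics/"+name,im[...,::-1])
E
python3 - <<'E'
from h import *
for n in("top","side"):
    im,d=arm.grab_frame(n); save(n+"0.png",im); np.savez("/tmp/"+n+"0.npz",im=im,d=d)
    print(n,arm.camera_params(n))
print(arm.read_state())
E
```

```text
top {'mtx': array([[458.44589667,   0.        , 284.39722434],
       [  0.        , 458.44589667, 214.84509319],
       [  0.        ,   0.        ,   1.        ]]), 'eye': array([ 0.28568877, -0.07005597,  1.35674361]), 'rotation': array([-0.05682633,  0.03904543,  0.70956694, -0.70125671])}
side {'mtx': array([[488.85569496,   0.        , 278.72688592],
       [  0.        , 488.85569496, 203.34949644],
       [  0.        ,   0.        ,   1.        ]]), 'eye': array([ 0.43300494, -0.95371677,  0.78382464]), 'rotation': array([ 0.42223192, -0.00125887, -0.02104917,  0.90624255])}
{'time_s': 0.1, 'joint_pos': array([ 1.01987896e+00,  2.45758276e-01,  1.55891332e+00,  4.41340649e-05,
        1.33867691e+00, -1.74089506e-01]), 'qd': array([ 0.00170364, -0.00289528, -0.00203724, -0.0023272 ,  0.00122909,
       -0.00130952]), 'joint_efforts': array([ 4.71318835e-04, -4.30670679e+01, -3.27129042e+01, -1.55957068e-04,
        2.89691845e-03, -6.90634430e-07]), 'eef_pos': array([0.23889301, 0.60396772, 0.23027012]), 'eef_rot': array([ 1.87306065e-01,  9.82301210e-01, -8.13260750e-04, -3.31403338e-04]), 'contact_force': array([ 0.05567815,  0.28325349, -0.54541706]), 'moment': array([ 0.00768736, -0.05207081,  0.01403349]), 'grip_force': 0.0, 'gripper_width': 0.08546476965161472}
```

Rotation is a quaternion; fix the helper.

```bash
sed -i 's/np.array(p\["rotation"\]),p/Rot.from_quat(p["rotation"]).as_matrix(),p/; 1a from scipy.spatial.transform import Rotation as Rot' h.py; python3 - <<'E'
from h import *
P=cloud("top",np.load("/tmp/top0.npz")["d"]); print(P[::60,::80,:].round(3).tolist())
E
```

```text
[[[1.402, 1.106, -0.322], [1.718, 1.029, -0.814], [1.705, 0.612, -0.812], [1.697, 0.2, -0.815], [1.693, -0.21, -0.827], [1.473, -0.535, -0.5], [1.466, -0.88, -0.503]], [[1.11, 1.038, -0.252], [1.387, 1.01, -0.809], [1.381, 0.604, -0.816], [1.374, 0.199, -0.82], [1.365, -0.203, -0.821], [1.362, -0.605, -0.834], [1.351, -1.001, -0.83]], [[0.978, 1.212, -0.534], [1.073, 0.996, -0.813], [0.72, 0.301, 0.146], [0.703, 0.075, 0.183], [0.731, -0.144, 0.091], [0.759, -0.393, -0.001], [1.037, -0.975, -0.819]], [[0.718, 1.213, -0.566], [0.771, 0.987, -0.826], [0.584, 0.342, -0.004], [0.579, 0.097, -0.0], [0.575, -0.145, 0.001], [0.57, -0.382, 0.011], [0.74, -0.957, -0.824]], [[0.448, 1.128, -0.467], [0.474, 0.969, -0.821], [0.4, 0.335, 0.001], [0.398, 0.096, -0.001], [0.394, -0.141, 0.006], [0.39, -0.371, 0.025], [0.452, -0.938, -0.823]], [[0.248, 0.509, 0.462], [0.189, 0.96, -0.832], [0.225, 0.327, 0.013], [0.222, 0.095, 0.006], [0.22, -0.138, -0.002], [0.217, -0.371, -0.008], [0.173, -0.921, -0.828]], [[0.156, 0.419, 0.59], [-0.085, 0.942, -0.823], [-0.087, 0.566, -0.822], [0.052, 0.095, -0.004], [0.051, -0.134, 0.002], [-0.086, -0.529, -0.78], [-0.079, -0.866, -0.732]]]
```

View pics/top0.png

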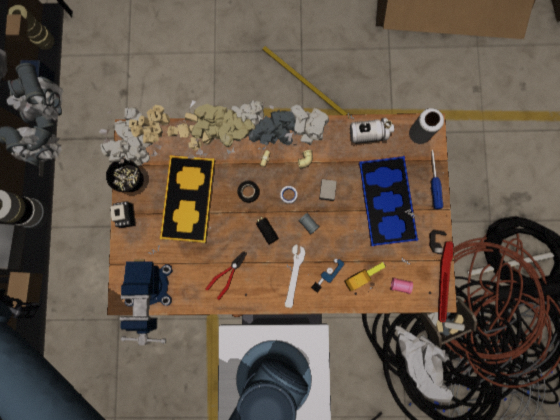

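View pics/side0.png

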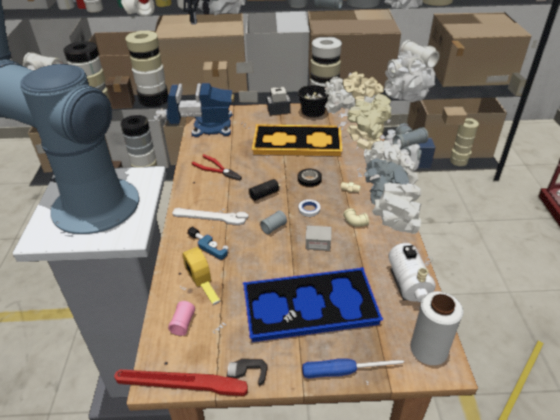

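The top view has the yellow tray at (187,199), the blue tray at (388,200), white roll (289,194), black roll (248,191), capacitor (266,230), coupling (309,223), relay (328,189), nipple (265,157), elbow (305,157). A pink decoy coupling lies at (401,285). There are small white bits on the blue tray near (408,213). The side view agrees with this. Lookalikes: pink tube (401,285) and grey coupling (309,223); black roll (248,191) and white roll (289,194); pale elbow (305,157) and nipple (265,157). Next is a close crop.

```bash
python3 - <<'E'
from h import *
a=np.load("/tmp/top0.npz")["im"]; b=np.load("/tmp/side0.npz")["im"]
A=cv2.resize(a[140:255,155:425],(800,341),interpolation=cv2.INTER_CUBIC)
B=cv2.resize(b[165:345,235:395],(266,300)) 
C=cv2.resize(b[265:340,240:390],(500,250),interpolation=cv2.INTER_CUBIC)
B=cv2.resize(b[170:260,240:380],(300,193),interpolation=cv2.INTER_CUBIC)
o=np.zeros((600,800,3),np.uint8); o[:341]=A; o[345:595,:500]=C; o[345:538,500:]=B
save("crop0.png",o)
E
```

```text
(no output)
```

View pics/crop0.png

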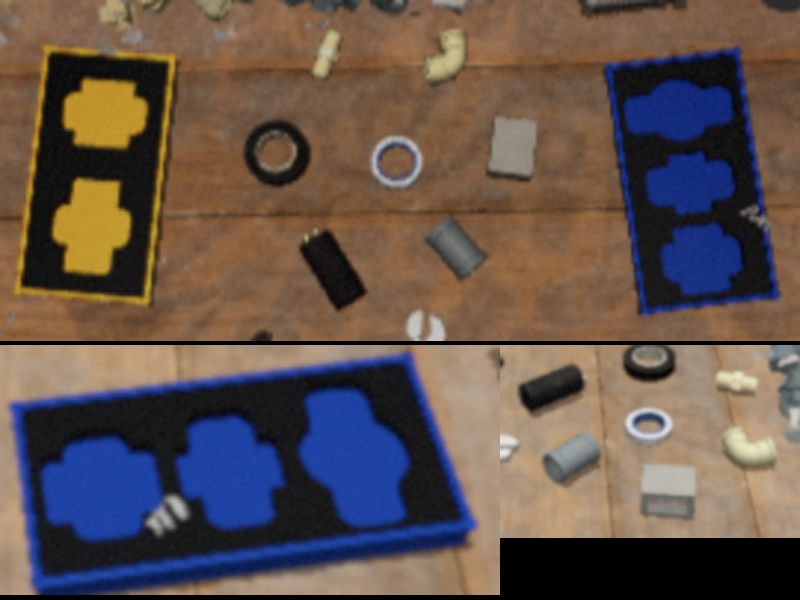

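```bash
cat >> h.py <<'E'
def proj(n,pts,z): return np.array([plane(n,u,v,z) for u,v in np.asarray(pts,float).reshape(-1,2)])
def big(m):
    c,_=cv2.findContours(m.astype(np.uint8),cv2.RETR_EXTERNAL,cv2.CHAIN_APPROX_NONE); return sorted(c,key=cv2.contourArea)[::-1]
def rect(n,c,z):
    p=proj(n,c,z)[:,:2]; (x,y),(w,h),a=cv2.minAreaRect((p*1000).astype(np.float32))
    if w<h: w,h,a=h,w,a+90
    return round(x),round(y),round(w),round(h),round((a+90)%180-90,1)   # mm, long-axis angle from world x
def partmask(n,im):
    hsv=cv2.cvtColor(im,cv2.COLOR_RGB2HSV); H,S,V=[hsv[...,i].astype(int) for i in range(3)]
    return H,S,V
E
python3 - <<'E'
from h import *
for n in("top","side"):
    f=np.load(f"/tmp/{n}0.npz"); im=f["im"]; H,S,V=partmask(n,im)
    P=cloud(n,f["d"])
    e=ray(n,*((410.5,212.5) if n=="top" else (290.4,316)));print(n,"ray",e[0],e[1])
    if n=="top": print("bits cloud",P[206:219,404:417,2].max(), np.median(P[206:219,404:417].reshape(-1,3),0))
    blue=(H>105)&(H<128)&(S>150)&(V>60); yel=(H>18)&(H<28)&(S>170)&(V>120)
    for nm,m in(("blue",blue),("yel",yel)):
        roi=np.zeros_like(m); 
        if n=="top": roi[145:255,150:425]=1
        else: roi[110:345,235:395]=1
        m=(m&roi); 
        cs=big(cv2.morphologyEx(m.astype(np.uint8),cv2.MORPH_CLOSE,np.ones((3,3))))
        print(n,nm,"rim",rect(n,cs[0],.0205))
        cc,_=cv2.findContours(m.astype(np.uint8),cv2.RETR_LIST,cv2.CHAIN_APPROX_NONE)
        for c in sorted(cc,key=cv2.contourArea)[::-1][:6]:
            if cv2.contourArea(c)>100: print("   ",cv2.boundingRect(c),rect(n,c,.008))
    boxes={"top":{"coupling":(294,208,30,30,.018),"nipple":(256,147,18,22,.011),"tape":(276,182,26,26,.014),"cap":(252,214,30,34,.018),"relay":(316,174,26,30,.034),"elbow":(293,145,26,26,.015),"black":(234,177,28,28,.018)},
     }
    if n=="top":
      for k,(x,y,w,h,z) in boxes[n].items():
        r=im[y:y+h,x:x+w].astype(int)
        wood=np.median(np.concatenate([r[0],r[-1],r[:,0],r[:,-1]]),0)
        lab=cv2.cvtColor(im,cv2.COLOR_RGB2LAB).astype(int); l=lab[y:y+h,x:x+w]
        wl=np.median(np.concatenate([l[0],l[-1],l[:,0],l[:,-1]]),0)
        m=np.zeros(im.shape[:2],np.uint8); m[y:y+h,x:x+w]=np.linalg.norm((l-wl)*[.6,1,1],axis=-1)>22
        c=big(m)[0]; mu=cv2.moments(c); u,v=mu["m10"]/mu["m00"],mu["m01"]/mu["m00"]
        print(k,(round(u,1),round(v,1)),rect(n,c,z),plane(n,u,v,z).round(3), "zmax",np.percentile(P[y:y+h,x:x+w,2][m[y:y+h,x:x+w]>0],90).round(3))
E
```

```text
top ray [ 0.28568877 -0.07005597  1.35674361] [ 0.13771781 -0.2507395  -0.99692069]
bits cloud 0.055259886424892546 [ 0.47214894 -0.40314156  0.01748312]
top blue rim (507, -341, 250, 134, 6.2)
    (366, 167, 37, 21) (580, -335, 107, 61, 89.1)
    (378, 215, 28, 25) (430, -351, 78, 69, -83.6)
    (373, 191, 30, 22) (506, -343, 86, 61, -84.4)
top yel rim (469, 255, 93, 76, -5.6)
    (173, 200, 26, 33) (471, 258, 94, 77, -5.6)
    (177, 167, 28, 23) (586, 246, 82, 68, 89.1)
    (160, 158, 54, 85) (525, 255, 256, 136, -5.2)
coupling (308.5, 223.3) (449, -108, 63, 42, 38.8) [ 0.443 -0.108  0.018] zmax 0.036
nipple (264.6, 157.3) (646, 21, 48, 15, -21.7) [0.646 0.021 0.011] zmax 0.023
tape (288.3, 194.0) (532, -50, 51, 48, 89.2) [ 0.532 -0.049  0.014] zmax 0.016
cap (266.9, 230.5) (425, 16, 82, 37, 31.2) [0.423 0.015 0.018] zmax 0.037
relay (327.6, 189.1) (538, -164, 58, 42, -7.6) [ 0.541 -0.165  0.034] zmax 0.037
elbow (305.7, 158.1) (642, -101, 46, 36, -1.0) [ 0.64  -0.103  0.015] zmax 0.03
black (248.1, 191.2) (541, 70, 66, 63, 44.3) [0.541 0.07  0.018] zmax 0.019
side ray [ 0.43300494
[... 219 characters left out ...]
 <module>
  File "h.py", line 20, in rect
    p=proj(n,c,z)[:,:2]; (x,y),(w,h),a=cv2.minAreaRect((p*1000).astype(np.float32))
      ~~~~^^^^^^^
  File "h.py", line 16, in proj
    def proj(n,pts,z): return np.array([plane(n,u,v,z) for u,v in np.asarray(pts,float).reshape(-1,2)])
                                        ~~~~~^^^^^^^^^
  File "h.py", line 10, in plane
    e,d=ray(n,u,v); return e+d*(z-e[2])/d[2]
        ~~~^^^^^^^
  File "h.py", line 7, in ray
    M,e,R,p=cam(n)
            ~~~^^^
  File "h.py", line 5, in cam
    p=arm.camera_params(n); return np.array(p["mtx"]),np.array(p["eye"]),Rot.from_quat(p["rotation"]).as_matrix(),p
ValueError: time passes only in moves, steps and waits
```

The parts and trays match the sizes given, and the tray rim and pocket positions agree with each other to about 2 mm. The white bits sit near (0.467, -0.400, 0.046) at the blue tray's -x edge, clear of the pocket notches. Next I'll write a planner that prints the deltas.

```bash
cat > plan.py <<'E'
import sys
from h import *
def plan(*wps):
    s=arm.read_state(); p=s["eef_pos"]; R=Rot.from_quat(s["eef_rot"])
    print("t",round(s["time_s"],2),"tcp",p.round(4),"F",s["contact_force"].round(1),"w",round(s["gripper_width"],4),"grip",round(s["grip_force"],1))
    y=R.as_matrix()[:,1]; phi0=np.degrees(np.arctan2(y[1],y[0])); cur=p
    for x,yy,z,phi in wps:
        j1=np.degrees(np.arctan2(yy,x))
        phi=min([phi+180*k for k in range(-3,4)],key=lambda f:abs(j1-f) if abs(j1-f)>100 else abs(f-phi0)*.01)
        Rn=Rot.from_euler("z",np.radians(phi0))*Rot.from_matrix(np.array([[0,1,0],[1,0,0],[0,0,-1.]]))
        d=Rn.inv().apply(np.array([x,yy,z])-cur)/.25
        print("d",d.round(3),"drz",round(-(phi-phi0)/60,3),"phi",round(phi,1),"j6",round(j1-phi),"dist",np.linalg.norm(d).round(2)*250)
        cur=np.array([x,yy,z]); phi0=phi
    t=R.as_matrix()[:,2]; print("tilt",t.round(4))
if __name__=="__main__": plan(*[list(map(float,a.split(","))) for a in sys.argv[1:]])
E
python3 plan.py 0.446,-0.108,0.12,-50 0.446,-0.108,0.006,-50
```

```text
t 0.1 tcp [0.2389 0.604  0.2303] F [ 0.1  0.3 -0.5] w 0.0855 grip 0.0
d [-1.818 -2.343  0.441] drz 1.973 phi -50.0 j6 36 dist 750.0
d [0.    0.    0.456] drz -0.0 phi -50.0 j6 36 dist 115.0
tilt [-0.001  -0.0015 -1.    ]
```

```bash
python3 -m inch '[{"delta_pos":[-0.7,-0.9,0.2],"dr":[0,0,0.9],"fingers":1},{"delta_pos":[-0.7,-0.9,0.2],"dr":[0,0,0.9],"fingers":1},{"delta_pos":[-0.7,-0.9,0.2],"dr":[0,0,0.9],"fingers":1},{"delta_pos":[-0.7,-0.9,0.2],"dr":[0,0,0.9],"fingers":1},{"delta_pos":[-0.7,-0.9,0.2],"dr":[0,0,0.9],"fingers":1},{"delta_pos":[-0.7,-0.9,0.2],"dr":[0,0,0.9],"fingers":1},{"delta_pos":[-0.7,-0.9,0.2],"dr":[0,0,0.9],"fingers":1},{"delta_pos":[-0.7,-0.9,0.2],"dr":[0,0,0.9],"fingers":1}]'; python3 plan.py 0.446,-0.108,0.12,-50 0.446,-0.108,0.006,-50
```

```text
time_s: 0.9
eef_pos: [0.3192, 0.3298, 0.1808]
eef_rot: [0.614, 0.79, -0.0, -0.0]
contact_force: [-0.4, 0.6, 0.7]
gripper_width: 0.0856
grip_force: 0.0
t 0.9 tcp [0.3192 0.3298 0.1808] F [-0.4  0.6  0.7] w 0.0856 grip 0.0
d [-1.822  0.059  0.243] drz 1.072 phi -50.0 j6 36 dist 460.0
d [0.    0.    0.456] drz -0.0 phi -50.0 j6 36 dist 115.0
tilt [-7.e-04 -3.e-04 -1.e+00]
```

```bash
python3 -m inch '[{"delta_pos":[-0.9,0.03,0.2],"dr":[0,0,0],"fingers":1},{"delta_pos":[-0.9,0.03,0.2],"dr":[0,0,0],"fingers":1},{"delta_pos":[-0.9,0.03,0.2],"dr":[0,0,0],"fingers":1},{"delta_pos":[-0.9,0.03,0.2],"dr":[0,0,0],"fingers":1},{"delta_pos":[-0.9,0.03,0.2],"dr":[0,0,0],"fingers":1},{"delta_pos":[-0.9,0.03,0.2],"dr":[0,0,0],"fingers":1},{"delta_pos":[-0.9,0.03,0.2],"dr":[0,0,0],"fingers":1},{"delta_pos":[-0.9,0.03,0.2],"dr":[0,0,0],"fingers":1}]' >/dev/null
python3 -m inch '[{"delta_pos":[-0.92,0.03,0.04],"dr":[0,0,1],"fingers":0.6},{"delta_pos":[-0.92,0.03,0.04],"dr":[0,0,1],"fingers":0.6},{"delta_pos":[-0.92,0.03,0.04],"dr":[0,0,1],"fingers":0.6},{"delta_pos":[-0.92,0.03,0.04],"dr":[0,0,1],"fingers":0.6},{"delta_pos":[-0.92,0.03,0.04],"dr":[0,0,1],"fingers":0.6},{"delta_pos":[-0.92,0.03,0.04],"dr":[0,0,1],"fingers":0.6},{"delta_pos":[-0.92,0.03,0.04],"dr":[0,0,1],"fingers":0.6},{"delta_pos":[-0.92,0.03,0.04],"dr":[0,0,1],"fingers":0.6}]'
python3 plan.py 0.446,-0.108,0.006,-50
python3 - <<'E'
from h import *
im,d=arm.grab_frame("side"); np.savez("/tmp/s1.npz",im=im,d=d)
save("s1.png",cv2.resize(im[120:290,180:400],(800,618))[:600])
E
```

```text
time_s: 2.5
eef_pos: [0.4474, -0.1051, 0.1215]
eef_rot: [0.925, 0.379, 0.0, 0.0]
contact_force: [0.3, -0.3, 1.2]
gripper_width: 0.0683
grip_force: 0.0
t 2.5 tcp [ 0.4474 -0.1051  0.1215] F [ 0.3 -0.3  1.2] w 0.0683 grip 0.0
d [-0.012  0.004  0.462] drz 0.076 phi -50.0 j6 36 dist 115.0
tilt [ 2.e-04  0.e+00 -1.e+00]
```

View pics/s1.png

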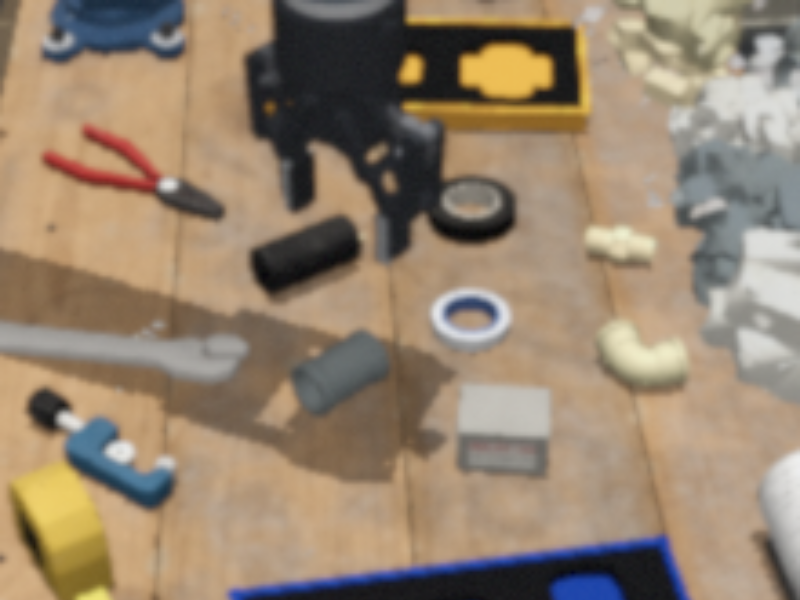

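The gripper hovers above the grey coupling, which is at about crop (340,372), or side pixel (273.5,222). The coupling's axis runs from (300,392) to (380,352) in the crop.

```bash
python3 - <<'E'
from h import *
s=lambda a,b:(180+a*.275,120+b*.275)
c=plane("side",*s(340,372),.02);a=plane("side",*s(300,392),.018);b=plane("side",*s(380,352),.018)
print(c,np.degrees(np.arctan2(*(b-a)[[1,0]])))
E
python3 plan.py 0.446,-0.108,0.006,-50
```

```text
[ 0.44201347 -0.11292782  0.02      ] 33.8803760939894
t 2.55 tcp [ 0.4473 -0.1051  0.1214] F [ 0.3 -0.1 -0.4] w 0.0681 grip 0.0
d [-0.012  0.005  0.462] drz 0.079 phi -50.0 j6 36 dist 115.0
tilt [ 2.e-04 -0.e+00 -1.e+00]
```

```bash
python3 -m inch '[{"delta_pos":[-0.02,0,0.1],"dr":[0,0,0.1],"fingers":0.6},{"delta_pos":[-0.02,0,0.2],"dr":[0,0,0.1],"fingers":0.6},{"delta_pos":[-0.02,0,0.3],"dr":[0,0,0.1],"fingers":0.6},{"delta_pos":[-0.02,0,0.38],"dr":[0,0,0.1],"fingers":0.6},{"delta_pos":[-0.02,0,0.43],"dr":[0,0,0.1],"fingers":0.6},{"delta_pos":[-0.02,0,0.455],"dr":[0,0,0.1],"fingers":0.6},{"delta_pos":[-0.02,0,0.455],"dr":[0,0,0.1],"fingers":0.6},{"delta_pos":[-0.02,0,0.455],"dr":[0,0,0.1],"fingers":0.3}]'
python3 -m inch '[{"delta_pos":[0,0,0],"dr":[0,0,0],"fingers":-0.3},{"delta_pos":[0,0,0],"dr":[0,0,0],"fingers":-0.5},{"delta_pos":[0,0,0],"dr":[0,0,0],"fingers":-0.5},{"delta_pos":[0,0,0],"dr":[0,0,0],"fingers":-0.5},{"delta_pos":[0,0,0],"dr":[0,0,0],"fingers":-0.5},{"delta_pos":[0,0,-0.05],"dr":[0,0,0],"fingers":-0.5},{"delta_pos":[0,0,-0.15],"dr":[0,0,0],"fingers":-0.5},{"delta_pos":[0,0,-0.2],"dr":[0,0,0],"fingers":-0.5}]'
python3 plan.py 0.4295,-0.3505,0.10,-84 0.4295,-0.3505,0.018,-84
```

```text
time_s: 3.35
eef_pos: [0.4441, -0.1099, 0.0083]
eef_rot: [0.944, 0.329, 0.001, 0.001]
contact_force: [0.3, 0.4, 0.7]
gripper_width: 0.0563
grip_force: 0.0
time_s: 4.15
eef_pos: [0.4444, -0.1103, 0.06]
eef_rot: [0.944, 0.329, 0.001, 0.001]
contact_force: [1.4, -0.0, -0.1]
gripper_width: 0.0345
grip_force: 60.2
t 4.15 tcp [ 0.4444 -0.1103  0.06  ] F [ 1.4 -0.  -0.1] w 0.0345 grip 60.2
d [-0.644  0.716 -0.16 ] drz 0.54 phi -84.0 j6 45 dist 245.0
d [0.    0.    0.328] drz -0.0 phi -84.0 j6 45 dist 82.5
tilt [ 0.0032 -0.0017 -1.    ]
```

```bash
python3 -m inch '[{"delta_pos":[-0.05,0.05,-0.1],"dr":[0,0,0.1],"fingers":-0.5},{"delta_pos":[-0.15,0.2,-0.16],"dr":[0,0,0.2],"fingers":-0.5},{"delta_pos":[-0.3,0.33,-0.16],"dr":[0,0,0.3],"fingers":-0.5},{"delta_pos":[-0.4,0.45,-0.16],"dr":[0,0,0.4],"fingers":-0.5},{"delta_pos":[-0.52,0.58,-0.16],"dr":[0,0,0.5],"fingers":-0.5},{"delta_pos":[-0.644,0.716,-0.16],"dr":[0,0,0.54],"fingers":-0.5},{"delta_pos":[-0.644,0.716,-0.16],"dr":[0,0,0.54],"fingers":-0.5},{"delta_pos":[-0.644,0.716,-0.16],"dr":[0,0,0.54],"fingers":-0.5}]'
python3 plan.py 0.4295,-0.3505,0.018,-84
python3 - <<'E'
from h import *
im,d=arm.grab_frame("side")
save("s2.png",cv2.resize(im[200:350,220:420],(800,600)))
E
```

```text
time_s: 4.95
eef_pos: [0.4281, -0.3507, 0.0979]
eef_rot: [0.999, 0.052, 0.0, 0.0]
contact_force: [1.3, 0.2, -1.2]
gripper_width: 0.0342
grip_force: 60.2
t 4.95 tcp [ 0.4281 -0.3507  0.0979] F [ 1.3  0.2 -1.2] w 0.0342 grip 60.2
d [ 0.006 -0.     0.319] drz -0.001 phi -84.0 j6 45 dist 80.0
tilt [ 3.e-04 -0.e+00 -1.e+00]
```

View pics/s2.png

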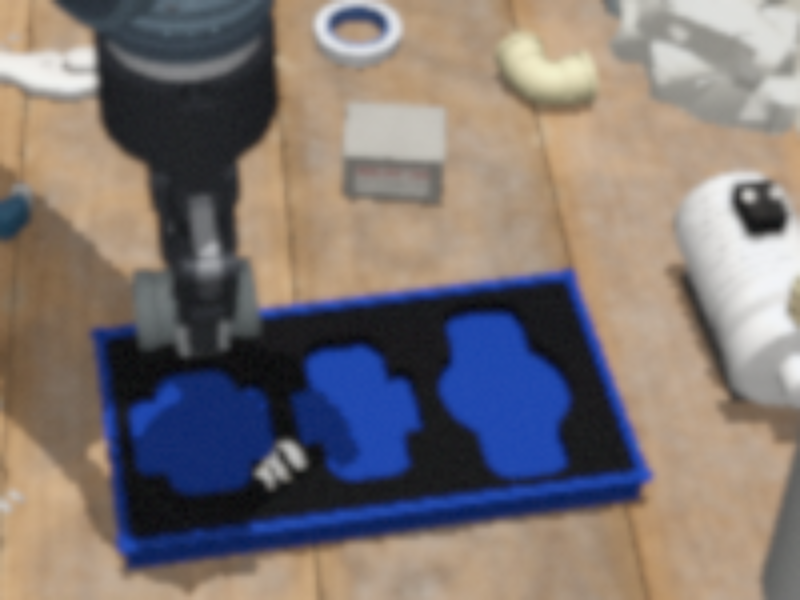

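The coupling hangs level in the fingers at (198,305), over the first pocket at (205,430). The white bits at (283,465) lie outside the notch. Lowering.

```bash
python3 -m inch '[{"delta_pos":[0.006,0,0.08],"dr":[0,0,0],"fingers":-0.5},{"delta_pos":[0.006,0,0.16],"dr":[0,0,0],"fingers":-0.5},{"delta_pos":[0.006,0,0.23],"dr":[0,0,0],"fingers":-0.5},{"delta_pos":[0.006,0,0.28],"dr":[0,0,0],"fingers":-0.5},{"delta_pos":[0.006,0,0.31],"dr":[0,0,0],"fingers":-0.5},{"delta_pos":[0.006,0,0.324],"dr":[0,0,0],"fingers":-0.5},{"delta_pos":[0.006,0,0.324],"dr":[0,0,0],"fingers":-0.5},{"delta_pos":[0.006,0,0.324],"dr":[0,0,0],"fingers":-0.5}]'
python3 -m inch '[{"delta_pos":[0,0,0],"dr":[0,0,0],"fingers":0.05},{"delta_pos":[0,0,0],"dr":[0,0,0],"fingers":0.1},{"delta_pos":[0,0,0],"dr":[0,0,0],"fingers":0.1},{"delta_pos":[0,0,0],"dr":[0,0,0],"fingers":0.1},{"delta_pos":[0,0,-0.05],"dr":[0,0,0],"fingers":0.1},{"delta_pos":[0,0,-0.12],"dr":[0,0,0],"fingers":0.1},{"delta_pos":[0,0,-0.25],"dr":[0,0,0],"fingers":0.2},{"delta_pos":[0,0,-0.35],"dr":[0,0,0],"fingers":0.3}]'
python3 plan.py 0.646,0.021,0.10,68 0.646,0.021,0.004,68
```

```text
time_s: 5.8
eef_pos: [0.4304, -0.3501, 0.0172]
eef_rot: [0.999, 0.053, 0.0, 0.001]
contact_force: [-0.3, 0.0, -0.6]
gripper_width: 0.0339
grip_force: 60.2
time_s: 6.6
eef_pos: [0.4302, -0.3502, 0.1065]
eef_rot: [0.999, 0.052, 0.0, 0.001]
contact_force: [-0.2, -0.4, 0.8]
gripper_width: 0.0553
grip_force: 0.0
t 6.6 tcp [ 0.4302 -0.3502  0.1065] F [-0.2 -0.4  0.8] w 0.0553 grip 0.0
d [ 1.014 -1.386  0.026] drz -2.533 phi 68.0 j6 -66 dist 430.0
d [0.    0.    0.384] drz -0.0 phi 68.0 j6 -66 dist 95.0
tilt [ 0.001  -0.0013 -1.    ]
```

```bash
python3 -m inch '[{"delta_pos":[0.51,-0.69,0.01],"dr":[0,0,0],"fingers":0.3},{"delta_pos":[0.51,-0.69,0.01],"dr":[0,0,0],"fingers":0.3},{"delta_pos":[0.51,-0.69,0.01],"dr":[0,0,0],"fingers":0.3},{"delta_pos":[0.51,-0.69,0.01],"dr":[0,0,0],"fingers":0.3},{"delta_pos":[0.51,-0.69,0.01],"dr":[0,0,0],"fingers":0.3},{"delta_pos":[0.51,-0.69,0.01],"dr":[0,0,0],"fingers":0.3},{"delta_pos":[0.51,-0.69,0.01],"dr":[0,0,0],"fingers":0.3},{"delta_pos":[0.51,-0.69,0.01],"dr":[0,0,0],"fingers":0.3}]' >/dev/null
python3 -m inch '[{"delta_pos":[0.51,-0.69,0.01],"dr":[0,0,0.46],"fingers":0.3},{"delta_pos":[0.51,-0.69,0.01],"dr":[0,0,0.46],"fingers":0.3},{"delta_pos":[0.51,-0.69,0.01],"dr":[0,0,0.46],"fingers":0.3},{"delta_pos":[0.51,-0.69,0.01],"dr":[0,0,0.46],"fingers":0.3},{"delta_pos":[0.51,-0.69,0.01],"dr":[0,0,0.46],"fingers":0.3},{"delta_pos":[0.51,-0.69,0.01],"dr":[0,0,0.46],"fingers":0.3},{"delta_pos":[0.51,-0.69,0.01],"dr":[0,0,0.46],"fingers":0.3},{"delta_pos":[0.51,-0.69,0.01],"dr":[0,0,0.46],"fingers":0.3}]' >/dev/null
python3 plan.py 0.646,0.021,0.003,-112
python3 - <<'E'
from h import *
im,d=arm.grab_frame("side"); np.savez("/tmp/s3.npz",im=im,d=d)
save("s3.png",np.hstack([cv2.resize(im[170:245,320:400],(400,375),interpolation=cv2.INTER_CUBIC),cv2.resize(im[260:335,240:320],(400,375),interpolation=cv2.INTER_CUBIC)]))
E
```

```text
t 8.2 tcp [0.6468 0.0182 0.0989] F [-0.  -0.  -0.5] w 0.0556 grip 0.0
d [-0.007 -0.009  0.383] drz -2.995 phi 68.0 j6 -66 dist 95.0
tilt [-7.e-04 -2.e-04 -1.e+00]
```

View pics/s3.png

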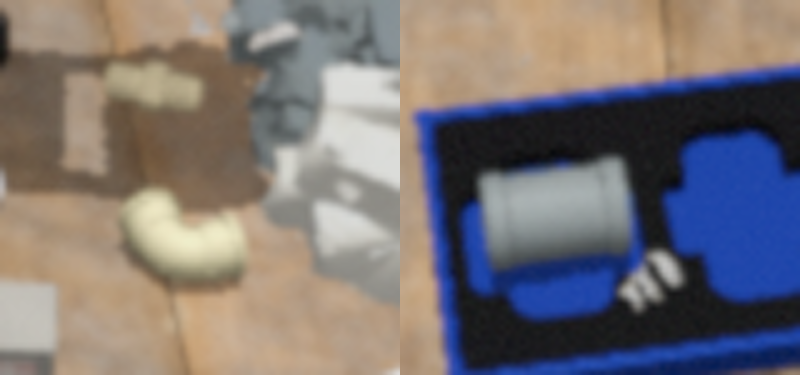

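The coupling lies in its pocket, right half around (555,213). The nipple is at left half (153,85), side pixel (350.6,187), with its ends at (108,78) and (200,95). Cross-checking its position before grasping.

```bash
python3 - <<'E'
from h import *
s=lambda a,b:(320+a/5,170+b/5)
c=plane("side",*s(154,86),.012);a=plane("side",*s(108,80),.011);b=plane("side",*s(200,94),.011)
print(c,np.linalg.norm(b-a),np.degrees(np.arctan2(*(b-a)[[1,0]])))
E
python3 -m inch '[{"delta_pos":[-0.007,-0.009,0.08],"dr":[0,0,0],"fingers":0.3},{"delta_pos":[-0.007,-0.009,0.16],"dr":[0,0,0],"fingers":0.3},{"delta_pos":[-0.007,-0.009,0.2],"dr":[0,0,0],"fingers":0.3},{"delta_pos":[-0.007,-0.009,0.2],"dr":[0,0,0],"fingers":0.3},{"delta_pos":[-0.007,-0.009,0.2],"dr":[0,0,0],"fingers":0.3},{"delta_pos":[-0.007,-0.009,0.2],"dr":[0,0,0],"fingers":0.3},{"delta_pos":[-0.007,-0.009,0.2],"dr":[0,0,0],"fingers":0.3},{"delta_pos":[-0.007,-0.009,0.2],"dr":[0,0,0],"fingers":0.3}]' >/dev/null
python3 plan.py 0.646,0.021,0.003,-112
```

```text
[0.64272249 0.01745052 0.012     ] 0.04706642621753011 -17.55193116155749
t 9.05 tcp [0.647  0.0227 0.0498] F [-0.8  0.7  0.1] w 0.0553 grip 0.0
d [-0.001  0.008  0.187] drz -2.993 phi 68.0 j6 -66 dist 47.5
tilt [ 1.3e-03 -2.0e-04 -1.0e+00]
```

```bash
python3 -m inch '[{"delta_pos":[-0.004,0.017,0.08],"dr":[0,0,-0.03],"fingers":0.3},{"delta_pos":[-0.004,0.017,0.14],"dr":[0,0,-0.03],"fingers":0.3},{"delta_pos":[-0.004,0.017,0.17],"dr":[0,0,-0.03],"fingers":0.3},{"delta_pos":[-0.004,0.017,0.185],"dr":[0,0,-0.03],"fingers":0.3},{"delta_pos":[-0.004,0.017,0.185],"dr":[0,0,-0.03],"fingers":0.3},{"delta_pos":[-0.004,0.017,0.185],"dr":[0,0,-0.03],"fingers":0.1},{"delta_pos":[-0.004,0.017,0.185],"dr":[0,0,-0.03],"fingers":-0.2},{"delta_pos":[-0.004,0.017,0.185],"dr":[0,0,-0.03],"fingers":-0.5}]'
python3 -m inch '[{"delta_pos":[0,0,0],"dr":[0,0,0],"fingers":-0.8},{"delta_pos":[0,0,0],"dr":[0,0,0],"fingers":-0.8},{"delta_pos":[0,0,0],"dr":[0,0,0],"fingers":-0.8},{"delta_pos":[0,0,0],"dr":[0,0,0],"fingers":-0.8},{"delta_pos":[0,0,0],"dr":[0,0,0],"fingers":-0.8},{"delta_pos":[0,0,-0.05],"dr":[0,0,0],"fingers":-0.8},{"delta_pos":[0,0,-0.18],"dr":[0,0,0],"fingers":-0.8},{"delta_pos":[0,0,-0.35],"dr":[0,0,0],"fingers":-0.8}]'
python3 plan.py 0.5055,-0.342,0.09,-84 0.5055,-0.342,0.013,-84
```

```text
time_s: 9.85
eef_pos: [0.6447, 0.0192, 0.0037]
eef_rot: [0.985, -0.172, 0.001, -0.0]
contact_force: [-1.8, 0.2, 5.1]
gripper_width: 0.0225
grip_force: 35.4
time_s: 10.65
eef_pos: [0.6418, 0.0194, 0.089]
eef_rot: [0.985, -0.172, -0.003, 0.0]
contact_force: [0.3, -0.1, -1.8]
gripper_width: 0.0211
grip_force: 59.1
t 10.65 tcp [0.6418 0.0194 0.089 ] F [ 0.3 -0.1 -1.8] w 0.0211 grip 59.1
d [-0.024  1.545 -0.004] drz -0.43 phi -84.0 j6 50 dist 387.5
d [0.    0.    0.308] drz -0.0 phi -84.0 j6 50 dist 77.5
tilt [-5.5e-03  8.0e-04 -1.0e+00]
```

```bash
python3 -m inch '[{"delta_pos":[-0.012,0.77,0],"dr":[0,0,0],"fingers":-0.8},{"delta_pos":[-0.012,0.77,0],"dr":[0,0,0],"fingers":-0.8},{"delta_pos":[-0.012,0.77,0],"dr":[0,0,0],"fingers":-0.8},{"delta_pos":[-0.012,0.77,0],"dr":[0,0,0],"fingers":-0.8},{"delta_pos":[-0.012,0.77,0],"dr":[0,0,0],"fingers":-0.8},{"delta_pos":[-0.012,0.77,0],"dr":[0,0,0],"fingers":-0.8},{"delta_pos":[-0.012,0.77,0],"dr":[0,0,0],"fingers":-0.8},{"delta_pos":[-0.012,0.77,0],"dr":[0,0,0],"fingers":-0.8}]' >/dev/null
python3 -m inch '[{"delta_pos":[-0.012,0.77,0],"dr":[0,0,-0.43],"fingers":-0.8},{"delta_pos":[-0.012,0.77,0],"dr":[0,0,-0.43],"fingers":-0.8},{"delta_pos":[-0.012,0.77,0],"dr":[0,0,-0.43],"fingers":-0.8},{"delta_pos":[-0.012,0.77,0],"dr":[0,0,-0.43],"fingers":-0.8},{"delta_pos":[-0.012,0.77,0],"dr":[0,0,-0.43],"fingers":-0.8},{"delta_pos":[-0.012,0.77,0],"dr":[0,0,-0.43],"fingers":-0.8},{"delta_pos":[-0.012,0.77,0],"dr":[0,0,-0.43],"fingers":-0.8},{"delta_pos":[-0.012,0.77,0],"dr":[0,0,-0.43],"fingers":-0.8}]' >/dev/null
python3 plan.py 0.5055,-0.342,0.013,-84
python3 - <<'E'
from h import *
im,d=arm.grab_frame("side")
save("s4.png",cv2.resize(im[240:345,240:380],(800,600),interpolation=cv2.INTER_CUBIC))
E
```

```text
t 12.25 tcp [ 0.5087 -0.3393  0.0901] F [ 0.3  1.1 -0.6] w 0.0211 grip 59.2
d [-0.014  0.009  0.308] drz 0.002 phi -84.0 j6 50 dist 77.5
tilt [-3.e-04  5.e-04 -1.e+00]
```

View pics/s4.png

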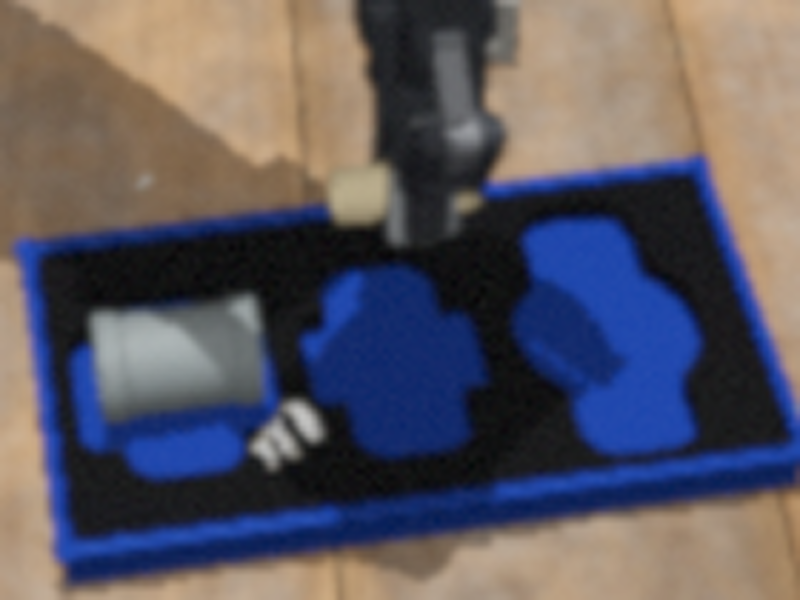

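The nipple is held level, offset about 5 mm towards the left, from (330,195) to (485,200) with the finger at 425. I'll shift +5 mm in x and lower.

```bash
python3 -m inch '[{"delta_pos":[0.006,0.009,0.08],"dr":[0,0,0],"fingers":-0.8},{"delta_pos":[0.006,0.009,0.16],"dr":[0,0,0],"fingers":-0.8},{"delta_pos":[0.006,0.009,0.23],"dr":[0,0,0],"fingers":-0.8},{"delta_pos":[0.006,0.009,0.28],"dr":[0,0,0],"fingers":-0.8},{"delta_pos":[0.006,0.009,0.3],"dr":[0,0,0],"fingers":-0.8},{"delta_pos":[0.006,0.009,0.31],"dr":[0,0,0],"fingers":-0.8},{"delta_pos":[0.006,0.009,0.31],"dr":[0,0,0],"fingers":-0.8},{"delta_pos":[0.006,0.009,0.31],"dr":[0,0,0],"fingers":-0.8}]'
python3 -m inch '[{"delta_pos":[0,0,0],"dr":[0,0,0],"fingers":-0.3},{"delta_pos":[0,0,0],"dr":[0,0,0],"fingers":-0.1},{"delta_pos":[0,0,0],"dr":[0,0,0],"fingers":-0.1},{"delta_pos":[0,0,0],"dr":[0,0,0],"fingers":-0.1},{"delta_pos":[0,0,-0.05],"dr":[0,0,0],"fingers":-0.1},{"delta_pos":[0,0,-0.12],"dr":[0,0,0],"fingers":0},{"delta_pos":[0,0,-0.25],"dr":[0,0,0],"fingers":0.3},{"delta_pos":[0,0,-0.35],"dr":[0,0,0],"fingers":0.7}]'
python3 plan.py 0.532,-0.050,0.09,-84 0.532,-0.050,0.002,-84
```

```text
time_s: 13.1
eef_pos: [0.5103, -0.3436, 0.0136]
eef_rot: [0.999, 0.052, 0.001, 0.001]
contact_force: [0.3, 0.4, -0.1]
gripper_width: 0.0211
grip_force: 59.2
time_s: 13.9
eef_pos: [0.5105, -0.3438, 0.1037]
eef_rot: [0.999, 0.052, 0.001, 0.001]
contact_force: [-0.3, -0.0, -0.5]
gripper_width: 0.0684
grip_force: 0.0
t 13.9 tcp [ 0.5105 -0.3438  0.1037] F [-0.3 -0.  -0.5] w 0.0684 grip 0.0
d [ 0.209 -1.16   0.055] drz 0.0 phi -84.0 j6 79 dist 295.0
d [0.    0.    0.352] drz -0.0 phi -84.0 j6 79 dist 87.5
tilt [ 0.0022 -0.0021 -1.    ]
```

```bash
python3 -m inch '[{"delta_pos":[0.17,-0.95,0.04],"dr":[0,0,0],"fingers":0.6},{"delta_pos":[0.17,-0.95,0.04],"dr":[0,0,0],"fingers":0.6},{"delta_pos":[0.17,-0.95,0.04],"dr":[0,0,0],"fingers":0.6},{"delta_pos":[0.17,-0.95,0.04],"dr":[0,0,0],"fingers":0.6},{"delta_pos":[0.17,-0.95,0.04],"dr":[0,0,0],"fingers":0.6},{"delta_pos":[0.17,-0.95,0.04],"dr":[0,0,0],"fingers":0.6},{"delta_pos":[0.17,-0.95,0.04],"dr":[0,0,0],"fingers":0.6},{"delta_pos":[0.17,-0.95,0.04],"dr":[0,0,0],"fingers":0.6}]' >/dev/null
python3 - <<'E'
from h import *
im,d=arm.grab_frame("side")
H,S,V=partmask("side",im); m=np.zeros(im.shape[:2],np.uint8); m[195:222,295:325]=((V>150)&(S<60))[195:222,295:325]
c=big(m)[0]; x,y,w,h=cv2.boundingRect(c); print(x,y,w,h,plane("side",x+w/2,y+h/2,.009))
save("s5.png",np.hstack([cv2.resize(im[170:245,280:360],(400,375),interpolation=cv2.INTER_CUBIC),cv2.resize(im[260:335,260:340],(400,375),interpolation=cv2.INTER_CUBIC)]))
E
python3 plan.py 0.532,-0.050,0.06,-84 0.532,-0.050,0.002,-84
```

```text
298 199 23 16 [ 0.53153528 -0.0503661   0.009     ]
t 14.75 tcp [ 0.5277 -0.1038  0.0913] F [ 0.9  0.4 -0.9] w 0.0684 grip 0.0
d [ 0.039 -0.212  0.125] drz -0.001 phi -84.0 j6 79 dist 62.5
d [0.    0.    0.232] drz -0.0 phi -84.0 j6 79 dist 57.5
tilt [ 1.5e-03 -8.0e-04 -1.0e+00]
```

View pics/s5.png

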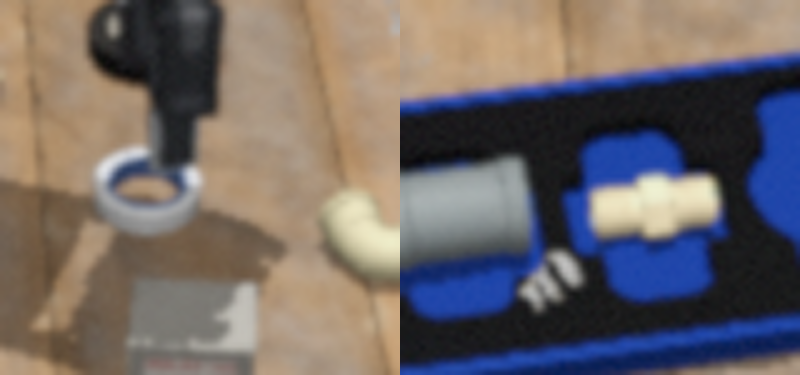

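The nipple is in its pocket near the right end, spanning (590–720,205); I'll check its seating later. The roll at (147,192) measures (0.532,-0.050), which agrees with the top view.

```bash
python3 -m inch '[{"delta_pos":[0.02,-0.11,0],"dr":[0,0,0],"fingers":0.6},{"delta_pos":[0.039,-0.212,0.05],"dr":[0,0,0],"fingers":0.6},{"delta_pos":[0.039,-0.212,0.15],"dr":[0,0,0],"fingers":0.6},{"delta_pos":[0.039,-0.212,0.24],"dr":[0,0,0],"fingers":0.6},{"delta_pos":[0.039,-0.212,0.3],"dr":[0,0,0],"fingers":0.6},{"delta_pos":[0.039,-0.212,0.34],"dr":[0,0,0],"fingers":0.6},{"delta_pos":[0.039,-0.212,0.36],"dr":[0,0,0],"fingers":0.6},{"delta_pos":[0.039,-0.212,0.36],"dr":[0,0,0],"fingers":0.5}]'
python3 -m inch '[{"delta_pos":[0,0,0],"dr":[0,0,0],"fingers":0.2},{"delta_pos":[0,0,0],"dr":[0,0,0],"fingers":0},{"delta_pos":[0,0,0],"dr":[0,0,0],"fingers":0},{"delta_pos":[0,0,0],"dr":[0,0,0],"fingers":0},{"delta_pos":[0,0,0],"dr":[0,0,0],"fingers":0},{"delta_pos":[0,0,-0.05],"dr":[0,0,0],"fingers":0},{"delta_pos":[0,0,-0.18],"dr":[0,0,0],"fingers":0},{"delta_pos":[0,0,-0.35],"dr":[0,0,0],"fingers":0}]'
python3 plan.py 0.5795,-0.334,0.09,-84 0.5795,-0.334,0.011,-84
```

```text
time_s: 15.55
eef_pos: [0.5313, -0.0492, 0.0001]
eef_rot: [0.999, 0.052, -0.0, -0.0]
contact_force: [-0.2, -0.5, 0.2]
gripper_width: 0.0644
grip_force: 0.0
time_s: 16.35
eef_pos: [0.5295, -0.0482, 0.0876]
eef_rot: [0.999, 0.052, -0.002, -0.001]
contact_force: [1.4, -0.5, -0.9]
gripper_width: 0.0476
grip_force: 61.8
t 16.35 tcp [ 0.5295 -0.0482  0.0876] F [ 1.4 -0.5 -0.9] w 0.0476 grip 61.8
d [ 0.079  1.158 -0.01 ] drz 0.0 phi -84.0 j6 54 dist 290.0
d [0.    0.    0.316] drz -0.0 phi -84.0 j6 54 dist 80.0
tilt [-0.0041  0.0014 -1.    ]
```

```bash
python3 -m inch '[{"delta_pos":[0.06,0.9,-0.01],"dr":[0,0,0],"fingers":0},{"delta_pos":[0.06,0.9,-0.01],"dr":[0,0,0],"fingers":0},{"delta_pos":[0.06,0.9,-0.01],"dr":[0,0,0],"fingers":0},{"delta_pos":[0.06,0.9,-0.01],"dr":[0,0,0],"fingers":0},{"delta_pos":[0.06,0.9,-0.01],"dr":[0,0,0],"fingers":0},{"delta_pos":[0.06,0.9,-0.01],"dr":[0,0,0],"fingers":0},{"delta_pos":[0.06,0.9,-0.01],"dr":[0,0,0],"fingers":0},{"delta_pos":[0.06,0.9,-0.01],"dr":[0,0,0],"fingers":0}]' >/dev/null
python3 -m inch '[{"delta_pos":[0.02,0.258,0],"dr":[0,0,0],"fingers":0},{"delta_pos":[0.02,0.258,0],"dr":[0,0,0],"fingers":0},{"delta_pos":[0.02,0.258,0],"dr":[0,0,0],"fingers":0},{"delta_pos":[0.02,0.258,0.05],"dr":[0,0,0],"fingers":0},{"delta_pos":[0.02,0.258,0.08],"dr":[0,0,0],"fingers":0},{"delta_pos":[0.02,0.258,0.1],"dr":[0,0,0],"fingers":0},{"delta_pos":[0.02,0.258,0.1],"dr":[0,0,0],"fingers":0},{"delta_pos":[0.02,0.258,0.1],"dr":[0,0,0],"fingers":0}]'
python3 plan.py 0.5795,-0.334,0.010,-84
python3 - <<'E'
from h import *
im,d=arm.grab_frame("side")
save("s6.png",cv2.resize(im[240:345,240:380],(800,600),interpolation=cv2.INTER_CUBIC))
E
```

```text
time_s: 17.95
eef_pos: [0.5815, -0.334, 0.0651]
eef_rot: [0.999, 0.053, -0.0, -0.0]
contact_force: [0.3, -0.3, -0.0]
gripper_width: 0.0475
grip_force: 61.8
t 17.95 tcp [ 0.5815 -0.334   0.0651] F [ 0.3 -0.3 -0. ] w 0.0475 grip 61.8
d [-0.008 -0.001  0.22 ] drz 0.001 phi -84.0 j6 54 dist 55.0
tilt [-4.e-04  3.e-04 -1.e+00]
```

View pics/s6.png

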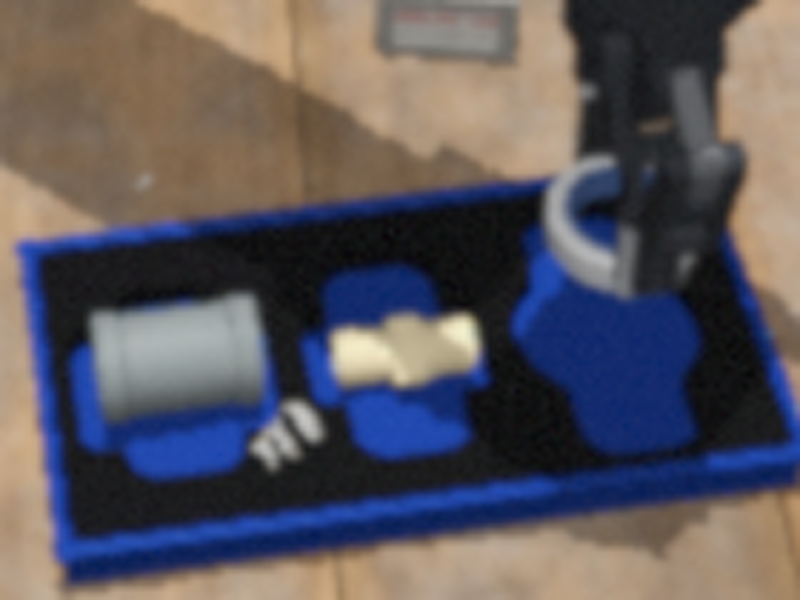

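The roll is held at (600,225) and looks offset to the left of the fingers at (665,290). I'll project the model points to check that.

```bash
cat >> h.py <<'E'
def pix(n,p):
    M,e,R,_=cam(n); q=R.T@(np.asarray(p)-e); return M[0,0]*q[0]/-q[2]+M[0,2],M[1,1]*-q[1]/-q[2]+M[1,2]
E
python3 - <<'E'
from h import *
z=lambda p:tuple(np.round((np.array(pix("side",p))-[240,240])*5.714))
c=np.array([.5815,-.334,.065+.007])
print("roll L",z(c-[.0255,0,0]),"R",z(c+[.0255,0,0]),"front",z(c-[0,.0255,0]),"finger tip front",z(c-[.003,.03,.004]))
print("nipple centre",plane("side",240+405/5.714,240+350/5.714,.021),"coupling",plane("side",240+180/5.714,240+352/5.714,.030))
im,d=arm.grab_frame("top"); np.savez("/tmp/t6.npz",im=im)
save("t6.png",cv2.resize(im[145:255,355:425],(509,600*4//3*3//4),interpolation=cv2.INTER_CUBIC))
E
```

```text
roll L (np.float64(549.0), np.float64(215.0)) R (np.float64(701.0), np.float64(209.0)) front (np.float64(636.0), np.float64(271.0)) finger tip front (np.float64(628.0), np.float64(290.0))
nipple centre [ 0.5079169  -0.34748622  0.021     ] coupling [ 0.43095805 -0.35156019  0.03      ]
```

View pics/t6.png

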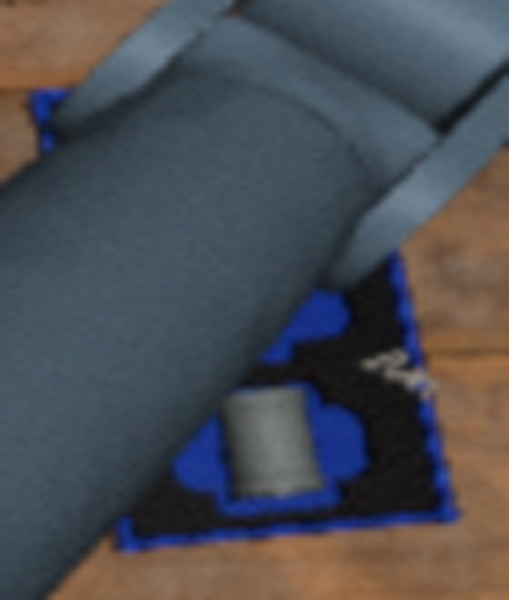

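The top view shows the coupling well inside its pocket at (270,440). The roll's projected left edge (549) matches the picture (545), so it is centred. Lowering.

```bash
python3 -m inch '[{"delta_pos":[-0.006,0,0.07],"dr":[0,0,0],"fingers":0},{"delta_pos":[-0.006,0,0.13],"dr":[0,0,0],"fingers":0},{"delta_pos":[-0.006,0,0.18],"dr":[0,0,0],"fingers":0},{"delta_pos":[-0.006,0,0.21],"dr":[0,0,0],"fingers":0},{"delta_pos":[-0.006,0,0.222],"dr":[0,0,0],"fingers":0},{"delta_pos":[-0.006,0,0.222],"dr":[0,0,0],"fingers":0},{"delta_pos":[-0.006,0,0.222],"dr":[0,0,0],"fingers":0},{"delta_pos":[-0.006,0,0.222],"dr":[0,0,0],"fingers":0.3}]'
python3 -m inch '[{"delta_pos":[0,0,0],"dr":[0,0,0],"fingers":0.45},{"delta_pos":[0,0,0],"dr":[0,0,0],"fingers":0.45},{"delta_pos":[0,0,0],"dr":[0,0,0],"fingers":0.45},{"delta_pos":[0,0,-0.02],"dr":[0,0,0],"fingers":0.45},{"delta_pos":[0,0,-0.08],"dr":[0,0,0],"fingers":0.45},{"delta_pos":[0,0,-0.16],"dr":[0,0,0],"fingers":0.5},{"delta_pos":[0,0,-0.28],"dr":[0,0,0],"fingers":0.5},{"delta_pos":[0,0,-0.38],"dr":[0,0,0],"fingers":0.5}]'
python3 plan.py 0.424,0.0155,0.11,-59 0.424,0.0155,0.006,-59
```

```text
time_s: 18.85
eef_pos: [0.5801, -0.3348, 0.0095]
eef_rot: [0.999, 0.052, 0.0, 0.0]
contact_force: [0.4, 0.9, -0.2]
gripper_width: 0.0558
grip_force: 0.0
time_s: 19.65
eef_pos: [0.5806, -0.3351, 0.1078]
eef_rot: [0.999, 0.052, 0.001, 0.001]
contact_force: [-0.0, -0.1, -0.7]
gripper_width: 0.0639
grip_force: 0.0
t 19.65 tcp [ 0.5806 -0.3351  0.1078] F [-0.  -0.1 -0.7] w 0.0639 grip 0.0
d [-0.476 -1.46  -0.009] drz -0.416 phi -59.0 j6 61 dist 385.0
d [0.    0.    0.416] drz -0.0 phi -59.0 j6 61 dist 105.0
tilt [ 0.0018 -0.0015 -1.    ]
```

```bash
python3 -m inch '[{"delta_pos":[-0.238,-0.73,-0.01],"dr":[0,0,0],"fingers":0.6},{"delta_pos":[-0.238,-0.73,-0.01],"dr":[0,0,0],"fingers":0.6},{"delta_pos":[-0.238,-0.73,-0.01],"dr":[0,0,0],"fingers":0.6},{"delta_pos":[-0.238,-0.73,-0.01],"dr":[0,0,0],"fingers":0.6},{"delta_pos":[-0.238,-0.73,-0.01],"dr":[0,0,0],"fingers":0.6},{"delta_pos":[-0.238,-0.73,-0.01],"dr":[0,0,0],"fingers":0.6},{"delta_pos":[-0.238,-0.73,-0.01],"dr":[0,0,0],"fingers":0.6},{"delta_pos":[-0.238,-0.73,-0.01],"dr":[0,0,0],"fingers":0.6}]' >/dev/null
python3 -m inch '[{"delta_pos":[-0.238,-0.73,0],"dr":[0,0,-0.416],"fingers":0.6},{"delta_pos":[-0.238,-0.73,0],"dr":[0,0,-0.416],"fingers":0.6},{"delta_pos":[-0.238,-0.73,0],"dr":[0,0,-0.416],"fingers":0.6},{"delta_pos":[-0.238,-0.73,0],"dr":[0,0,-0.416],"fingers":0.6},{"delta_pos":[-0.238,-0.73,0],"dr":[0,0,-0.416],"fingers":0.6},{"delta_pos":[-0.238,-0.73,0],"dr":[0,0,-0.416],"fingers":0.6},{"delta_pos":[-0.238,-0.73,0],"dr":[0,0,-0.416],"fingers":0.6},{"delta_pos":[-0.238,-0.73,0],"dr":[0,0,-0.416],"fingers":0.6}]' >/dev/null
python3 plan.py 0.424,0.0155,0.006,-59
python3 - <<'E'
from h import *
im,d=arm.grab_frame("side")
save("s7.png",np.hstack([cv2.resize(im[150:225,235:315],(400,375),interpolation=cv2.INTER_CUBIC),cv2.resize(im[262:337,300:380],(400,375),interpolation=cv2.INTER_CUBIC)]))
for q in [(.424,.0155,.036),(.424+.031,.0155+.019,.018),(.424-.031,.0155-.019,.018)]: print((np.array(pix("side",q))-[235,150])*5)
E
```

```text
t 21.25 tcp [0.4244 0.0146 0.1076] F [-0.   0.6  0.6] w 0.0679 grip 0.0
d [ 0.    -0.004  0.407] drz -0.002 phi -59.0 j6 61 dist 102.5
tilt [ 6.e-04 -3.e-04 -1.e+00]
[147.83023353 166.59405737]
[209.02603328 169.55531495]
[ 87.57596864 220.70423428]
```

View pics/s7.png

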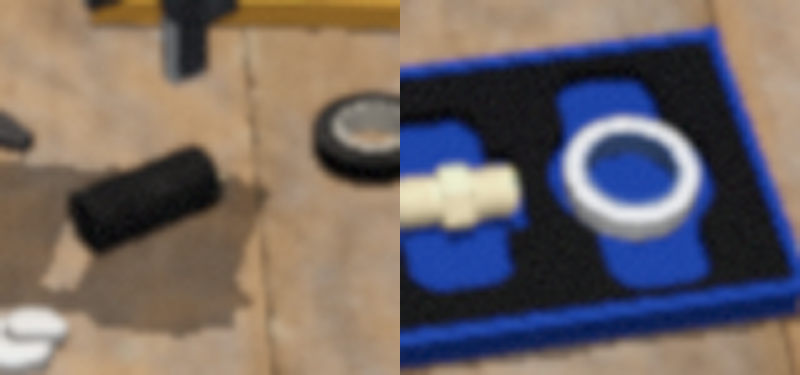

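The capacitor at (147,197) fits the prediction within 3 px. The roll sits in its round pocket at (632,175). Grasping the capacitor.

```bash
python3 -m inch '[{"delta_pos":[0,-0.004,0.1],"dr":[0,0,0],"fingers":0.6},{"delta_pos":[0,-0.004,0.2],"dr":[0,0,0],"fingers":0.6},{"delta_pos":[0,-0.004,0.3],"dr":[0,0,0],"fingers":0.6},{"delta_pos":[0,-0.004,0.36],"dr":[0,0,0],"fingers":0.6},{"delta_pos":[0,-0.004,0.39],"dr":[0,0,0],"fingers":0.6},{"delta_pos":[0,-0.004,0.4],"dr":[0,0,0],"fingers":0.6},{"delta_pos":[0,-0.004,0.4],"dr":[0,0,0],"fingers":0.4},{"delta_pos":[0,-0.004,0.4],"dr":[0,0,0],"fingers":0.1}]'
python3 -m inch '[{"delta_pos":[0,0,0],"dr":[0,0,0],"fingers":-0.3},{"delta_pos":[0,0,0],"dr":[0,0,0],"fingers":-0.4},{"delta_pos":[0,0,0],"dr":[0,0,0],"fingers":-0.4},{"delta_pos":[0,0,0],"dr":[0,0,0],"fingers":-0.4},{"delta_pos":[0,0,0],"dr":[0,0,0],"fingers":-0.4},{"delta_pos":[0,0,-0.05],"dr":[0,0,0],"fingers":-0.4},{"delta_pos":[0,0,-0.18],"dr":[0,0,0],"fingers":-0.4},{"delta_pos":[0,0,-0.36],"dr":[0,0,0],"fingers":-0.4}]'
python3 plan.py 0.4715,0.259,0.10,-95 0.4715,0.259,0.017,-95
```

```text
time_s: 22.1
eef_pos: [0.4238, 0.0163, 0.0081]
eef_rot: [0.964, 0.267, 0.001, 0.0]
contact_force: [0.0, -0.3, -0.6]
gripper_width: 0.0477
grip_force: 0.0
time_s: 22.9
eef_pos: [0.4209, 0.0172, 0.0966]
eef_rot: [0.964, 0.267, -0.002, -0.001]
contact_force: [2.1, -0.8, -0.3]
gripper_width: 0.034
grip_force: 59.9
t 22.9 tcp [0.4209 0.0172 0.0966] F [ 2.1 -0.8 -0.3] w 0.034 grip 59.9
d [ 0.671 -0.725 -0.013] drz -2.401 phi 85.0 j6 -56 dist 247.5
d [0.    0.    0.332] drz -0.0 phi 85.0 j6 -56 dist 82.5
tilt [-0.005   0.0012 -1.    ]
```

```bash
python3 -m inch '[{"delta_pos":[0.671,-0.725,-0.013],"dr":[0,0,0.6],"fingers":-0.4},{"delta_pos":[0.671,-0.725,-0.013],"dr":[0,0,0.6],"fingers":-0.4},{"delta_pos":[0.671,-0.725,-0.013],"dr":[0,0,0.6],"fingers":-0.4},{"delta_pos":[0.671,-0.725,-0.013],"dr":[0,0,0.6],"fingers":-0.4},{"delta_pos":[0.671,-0.725,-0.013],"dr":[0,0,0.6],"fingers":-0.4},{"delta_pos":[0.671,-0.725,-0.013],"dr":[0,0,0.6],"fingers":-0.4},{"delta_pos":[0.671,-0.725,-0.013],"dr":[0,0,0.6],"fingers":-0.4},{"delta_pos":[0.671,-0.725,-0.013],"dr":[0,0,0.6],"fingers":-0.4}]'
python3 plan.py 0.4715,0.259,0.055,-95 0.4715,0.259,0.017,-95
python3 - <<'E'
from h import *
im,d=arm.grab_frame("side")
save("s8.png",cv2.resize(im[95:170,240:350],(800,545),interpolation=cv2.INTER_CUBIC))
p=arm.read_state()["eef_pos"]+[0,0,.01]
a=np.radians(-5); ax=np.array([np.cos(a),np.sin(a),0])
for k in(-.0405,0,.0405): print((np.array(pix("side",p+k*ax))-[240,95])*800/110)
E
```

```text
time_s: 23.7
eef_pos: [0.4732, 0.2588, 0.1005]
eef_rot: [0.999, -0.043, -0.0, 0.0]
contact_force: [-0.2, 0.5, -0.1]
gripper_width: 0.0337
grip_force: 60.0
t 23.7 tcp [0.4732 0.2588 0.1005] F [-0.2  0.5 -0.1] w 0.0337 grip 60.0
d [-0.007 -0.     0.182] drz -2.999 phi 85.0 j6 -56 dist 45.0
d [0.    0.    0.152] drz -0.0 phi 85.0 j6 -56 dist 37.5
tilt [-2.e-04 -4.e-04 -1.e+00]
[183.85990185  95.77295383]
[289.35298752  96.82634974]
[395.13967882  97.88267744]
```

View pics/s8.png

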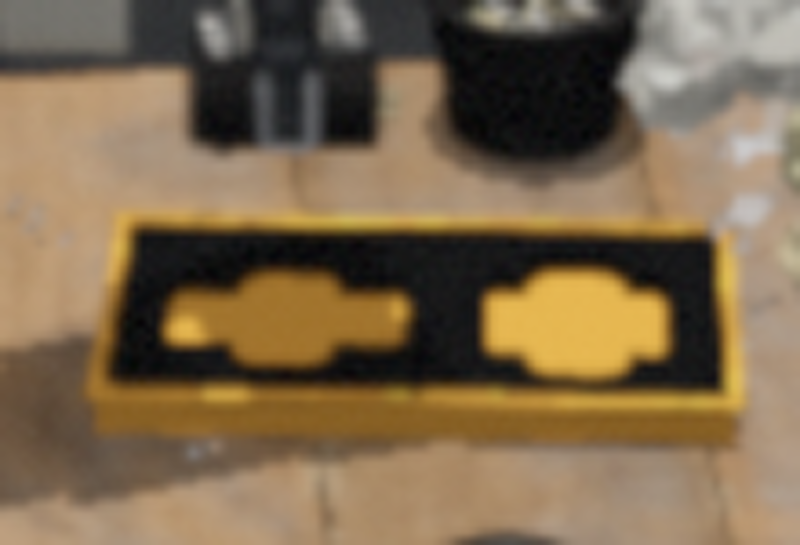

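The capacitor is held level, case spanning (190–378,110), over its pocket at (285,320). Lowering and releasing with a small opening.

```bash
python3 -m inch '[{"delta_pos":[-0.007,0,0.08],"dr":[0,0,0],"fingers":-0.4},{"delta_pos":[-0.007,0,0.16],"dr":[0,0,0],"fingers":-0.4},{"delta_pos":[-0.007,0,0.24],"dr":[0,0,0],"fingers":-0.4},{"delta_pos":[-0.007,0,0.29],"dr":[0,0,0],"fingers":-0.4},{"delta_pos":[-0.007,0,0.32],"dr":[0,0,0],"fingers":-0.4},{"delta_pos":[-0.007,0,0.334],"dr":[0,0,0],"fingers":-0.4},{"delta_pos":[-0.007,0,0.334],"dr":[0,0,0],"fingers":-0.4},{"delta_pos":[-0.007,0,0.334],"dr":[0,0,0],"fingers":-0.4}]'
python3 -m inch '[{"delta_pos":[0,0,0],"dr":[0,0,0],"fingers":0},{"delta_pos":[0,0,0],"dr":[0,0,0],"fingers":0.1},{"delta_pos":[0,0,0],"dr":[0,0,0],"fingers":0.1},{"delta_pos":[0,0,0],"dr":[0,0,0],"fingers":0.1},{"delta_pos":[0,0,-0.05],"dr":[0,0,0],"fingers":0.1},{"delta_pos":[0,0,-0.12],"dr":[0,0,0],"fingers":0.1},{"delta_pos":[0,0,-0.25],"dr":[0,0,0],"fingers":0.3},{"delta_pos":[0,0,-0.35],"dr":[0,0,0],"fingers":0.6}]'
python3 plan.py 0.540,-0.1645,0.11,-98 0.540,-0.1645,0.008,-98
```

```text
time_s: 24.55
eef_pos: [0.4724, 0.2587, 0.0178]
eef_rot: [0.999, -0.044, 0.001, -0.0]
contact_force: [0.3, 0.2, -0.2]
gripper_width: 0.0339
grip_force: 60.2
time_s: 25.35
eef_pos: [0.4722, 0.2587, 0.107]
eef_rot: [0.999, -0.044, 0.001, -0.0]
contact_force: [1.4, 0.4, -0.4]
gripper_width: 0.0676
grip_force: 0.0
t 25.35 tcp [0.4722 0.2587 0.107 ] F [ 1.4  0.4 -0.4] w 0.0676 grip 0.0
d [ 0.418  1.663 -0.012] drz 0.05 phi -98.0 j6 81 dist 427.5
d [0.    0.    0.408] drz -0.0 phi -98.0 j6 81 dist 102.5
tilt [ 1.6e-03  5.0e-04 -1.0e+00]
```

```bash
python3 -m inch '[{"delta_pos":[0.209,0.831,-0.012],"dr":[0,0,0],"fingers":0.8},{"delta_pos":[0.209,0.831,-0.012],"dr":[0,0,0],"fingers":0.8},{"delta_pos":[0.209,0.831,-0.012],"dr":[0,0,0],"fingers":0.8},{"delta_pos":[0.209,0.831,-0.012],"dr":[0,0,0],"fingers":0.8},{"delta_pos":[0.209,0.831,-0.012],"dr":[0,0,0],"fingers":0.8},{"delta_pos":[0.209,0.831,-0.012],"dr":[0,0,0],"fingers":0.8},{"delta_pos":[0.209,0.831,-0.012],"dr":[0,0,0],"fingers":0.8},{"delta_pos":[0.209,0.831,-0.012],"dr":[0,0,0],"fingers":0.8}]' >/dev/null
python3 -m inch '[{"delta_pos":[0.209,0.831,0],"dr":[0,0,0.04],"fingers":0.8},{"delta_pos":[0.209,0.831,0],"dr":[0,0,0.04],"fingers":0.8},{"delta_pos":[0.209,0.831,0],"dr":[0,0,0.04],"fingers":0.8},{"delta_pos":[0.209,0.831,0],"dr":[0,0,0.04],"fingers":0.8},{"delta_pos":[0.209,0.831,0],"dr":[0,0,0.04],"fingers":0.8},{"delta_pos":[0.209,0.831,0],"dr":[0,0,0.04],"fingers":0.8},{"delta_pos":[0.209,0.831,0],"dr":[0,0,0.04],"fingers":0.8},{"delta_pos":[0.209,0.831,0],"dr":[0,0,0.04],"fingers":0.8}]' >/dev/null
python3 plan.py 0.540,-0.1645,0.008,-97.5
python3 - <<'E'
from h import *
im,d=arm.grab_frame("side")
save("s9.png",np.hstack([cv2.resize(im[195:270,275:355],(400,375),interpolation=cv2.INTER_CUBIC),cv2.resize(im[110:185,240:320],(400,375),interpolation=cv2.INTER_CUBIC)]))
a=np.radians(-7.5); ax=np.array([np.cos(a),np.sin(a),0]); ay=np.array([-ax[1],ax[0],0])
for i,j in((-1,-1),(1,-1),(1,1),(-1,1)): print(((np.array(pix("side",np.array([.54,-.1645,.034])+.028*i*ax+.022*j*ay))-[275,195])*5).round())
E
```

```text
t 26.95 tcp [ 0.5391 -0.1622  0.1071] F [-0.2  0.5  0.1] w 0.0766 grip 0.0
d [0.005 0.009 0.397] drz 0.004 phi -97.5 j6 81 dist 100.0
tilt [-1.e-03  9.e-04 -1.e+00]
[150. 214.]
[278. 221.]
[279. 153.]
[155. 146.]
```

View pics/s9.png

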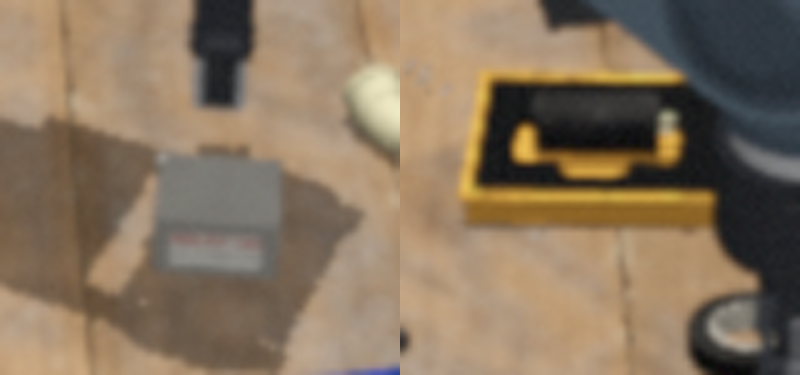

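The relay is at (217,192) in the left half, within about 2 px of the prediction. The capacitor is lying in its pocket, right half (595,120). Grasping the relay.

```bash
python3 -m inch '[{"delta_pos":[0.005,0.015,0.1],"dr":[0,0,-0.02],"fingers":0.8},{"delta_pos":[0.005,0.015,0.2],"dr":[0,0,-0.02],"fingers":0.8},{"delta_pos":[0.005,0.015,0.29],"dr":[0,0,-0.02],"fingers":0.8},{"delta_pos":[0.005,0.015,0.35],"dr":[0,0,-0.02],"fingers":0.8},{"delta_pos":[0.005,0.015,0.385],"dr":[0,0,-0.02],"fingers":0.8},{"delta_pos":[0.005,0.015,0.397],"dr":[0,0,-0.02],"fingers":0.8},{"delta_pos":[0.005,0.015,0.397],"dr":[0,0,-0.02],"fingers":0.6},{"delta_pos":[0.005,0.015,0.397],"dr":[0,0,-0.02],"fingers":0.3}]'
python3 -m inch '[{"delta_pos":[0,0,0],"dr":[0,0,0],"fingers":0},{"delta_pos":[0,0,0],"dr":[0,0,0],"fingers":-0.2},{"delta_pos":[0,0,0],"dr":[0,0,0],"fingers":-0.2},{"delta_pos":[0,0,0],"dr":[0,0,0],"fingers":-0.2},{"delta_pos":[0,0,0],"dr":[0,0,0],"fingers":-0.2},{"delta_pos":[0,0,-0.05],"dr":[0,0,0],"fingers":-0.2},{"delta_pos":[0,0,-0.18],"dr":[0,0,0],"fingers":-0.2},{"delta_pos":[0,0,-0.36],"dr":[0,0,0],"fingers":-0.2}]'
python3 plan.py 0.587,0.248,0.10,-95 0.587,0.248,0.017,-95
```

```text
time_s: 27.8
eef_pos: [0.541, -0.1687, 0.0093]
eef_rot: [0.999, -0.054, 0.001, 0.0]
contact_force: [0.0, 0.2, 0.6]
gripper_width: 0.0564
grip_force: 0.0
time_s: 28.6
eef_pos: [0.5382, -0.1675, 0.0975]
eef_rot: [0.999, -0.054, -0.002, -0.001]
contact_force: [0.4, 0.4, -1.6]
gripper_width: 0.0429
grip_force: 61.1
t 28.6 tcp [ 0.5382 -0.1675  0.0975] F [ 0.4  0.4 -1.6] w 0.0429 grip 61.1
d [ 0.013 -1.673 -0.01 ] drz -3.021 phi 85.0 j6 -62 dist 417.5
d [0.    0.    0.332] drz -0.0 phi 85.0 j6 -62 dist 82.5
tilt [-0.0047  0.0024 -1.    ]
```

```bash
python3 -m inch '[{"delta_pos":[0.006,-0.836,-0.01],"dr":[0,0,-0.02],"fingers":-0.2},{"delta_pos":[0.006,-0.836,-0.01],"dr":[0,0,-0.02],"fingers":-0.2},{"delta_pos":[0.006,-0.836,-0.01],"dr":[0,0,-0.02],"fingers":-0.2},{"delta_pos":[0.006,-0.836,-0.01],"dr":[0,0,-0.02],"fingers":-0.2},{"delta_pos":[0.006,-0.836,-0.01],"dr":[0,0,-0.02],"fingers":-0.2},{"delta_pos":[0.006,-0.836,-0.01],"dr":[0,0,-0.02],"fingers":-0.2},{"delta_pos":[0.006,-0.836,-0.01],"dr":[0,0,-0.02],"fingers":-0.2},{"delta_pos":[0.006,-0.836,-0.01],"dr":[0,0,-0.02],"fingers":-0.2}]' >/dev/null
python3 -m inch '[{"delta_pos":[0.006,-0.836,0],"dr":[0,0,0],"fingers":-0.2},{"delta_pos":[0.006,-0.836,0],"dr":[0,0,0],"fingers":-0.2},{"delta_pos":[0.006,-0.836,0],"dr":[0,0,0],"fingers":-0.2},{"delta_pos":[0.006,-0.836,0],"dr":[0,0,0],"fingers":-0.2},{"delta_pos":[0.006,-0.836,0],"dr":[0,0,0],"fingers":-0.2},{"delta_pos":[0.006,-0.836,0],"dr":[0,0,0],"fingers":-0.2},{"delta_pos":[0.006,-0.836,0],"dr":[0,0,0],"fingers":-0.2},{"delta_pos":[0.006,-0.836,0],"dr":[0,0,0],"fingers":-0.2}]' >/dev/null
python3 plan.py 0.587,0.248,0.0175,-95
python3 - <<'E'
from h import *
im,d=arm.grab_frame("side")
save("s10.png",cv2.resize(im[95:170,240:350],(800,545),interpolation=cv2.INTER_CUBIC))
p=arm.read_state()["eef_pos"]+[0,-.021,.01]
a=np.radians(-5); ax=np.array([np.cos(a),np.sin(a),0])
for k in(-.028,0,.028): print((np.array(pix("side",p+k*ax))-[240,95])*800/110)
E
```

```text
t 30.2 tcp [0.5843 0.2453 0.1006] F [-0.1 -1.3 -1.7] w 0.0432 grip 61.6
d [ 0.01  -0.012  0.332] drz -3.003 phi 85.0 j6 -62 dist 82.5
tilt [-6.e-04 -4.e-04 -1.e+00]
[513.96392648 129.57009711]
[588.51507025 130.34434776]
[663.21214972 131.12011403]
```

View pics/s10.png

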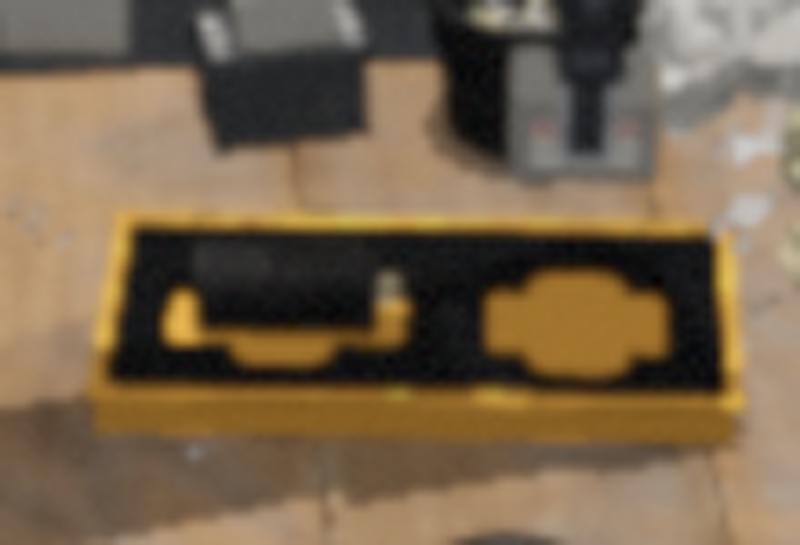

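The relay is held level, spanning (508–657,110), over its pocket at (578,322). The capacitor is in its pocket at (285,285). Lowering the relay.

```bash
python3 -m inch '[{"delta_pos":[0.015,-0.01,0.08],"dr":[0,0,0],"fingers":-0.2},{"delta_pos":[0.015,-0.01,0.16],"dr":[0,0,0],"fingers":-0.2},{"delta_pos":[0.015,-0.01,0.23],"dr":[0,0,0],"fingers":-0.2},{"delta_pos":[0.015,-0.01,0.28],"dr":[0,0,0],"fingers":-0.2},{"delta_pos":[0.015,-0.01,0.315],"dr":[0,0,0],"fingers":-0.2},{"delta_pos":[0.015,-0.01,0.33],"dr":[0,0,0],"fingers":-0.2},{"delta_pos":[0.015,-0.01,0.33],"dr":[0,0,0],"fingers":-0.2},{"delta_pos":[0.015,-0.01,0.33],"dr":[0,0,0],"fingers":-0.2}]'
python3 -m inch '[{"delta_pos":[0,0,0],"dr":[0,0,0],"fingers":0.15},{"delta_pos":[0,0,0],"dr":[0,0,0],"fingers":0.25},{"delta_pos":[0,0,0],"dr":[0,0,0],"fingers":0.25},{"delta_pos":[0,0,0],"dr":[0,0,0],"fingers":0.25},{"delta_pos":[0,0,-0.05],"dr":[0,0,0],"fingers":0.25},{"delta_pos":[0,0,-0.14],"dr":[0,0,0],"fingers":0.25},{"delta_pos":[0,0,-0.3],"dr":[0,0,0],"fingers":0.3},{"delta_pos":[0,0,-0.5],"dr":[0,0,0],"fingers":0.5}]'
python3 plan.py 0.40,0.0,0.25,-90
```

```text
time_s: 31.05
eef_pos: [0.5888, 0.2496, 0.019]
eef_rot: [0.999, -0.044, 0.001, -0.0]
contact_force: [-0.1, -0.8, -1.1]
gripper_width: 0.0431
grip_force: 61.6
time_s: 31.85
eef_pos: [0.5867, 0.2491, 0.1434]
eef_rot: [0.999, -0.044, -0.002, 0.001]
contact_force: [0.7, 0.1, 0.2]
gripper_width: 0.064
grip_force: 0.0
t 31.85 tcp [0.5867 0.2491 0.1434] F [0.7 0.1 0.2] w 0.064 grip 0.0
d [-0.656  1.058 -0.426] drz -0.084 phi -90.0 j6 90 dist 330.0
tilt [-3.8e-03 -9.0e-04 -1.0e+00]
```

Move the arm back so both trays are in view, then check.

```bash
python3 -m inch '[{"delta_pos":[0,0,-0.3],"dr":[0,0,0],"fingers":0.5},{"delta_pos":[-0.6,0.8,-0.6],"dr":[0,0,0],"fingers":0.5},{"delta_pos":[-0.7,0.9,-0.8],"dr":[0,0,0],"fingers":0.5},{"delta_pos":[-0.7,0.9,-0.8],"dr":[0,0,0],"fingers":0.5},{"delta_pos":[-0.7,0.9,-0.8],"dr":[0,0,0],"fingers":0.5},{"delta_pos":[-0.7,0.9,-0.8],"dr":[0,0,0],"fingers":0.5},{"delta_pos":[-0.7,0.9,-0.8],"dr":[0,0,0],"fingers":0.5},{"delta_pos":[-0.7,0.9,-0.8],"dr":[0,0,0],"fingers":0.5}]'
python3 - <<'E'
from h import *
im,d=arm.grab_frame("top"); im2,d2=arm.grab_frame("side")
o=np.zeros((600,800,3),np.uint8)
o[:350,:240]=cv2.resize(im[147:252,155:227],(240,350),interpolation=cv2.INTER_CUBIC)
o[:350,250:490]=cv2.resize(im[147:252,352:424],(240,350),interpolation=cv2.INTER_CUBIC)
o[:350,500:800]=cv2.resize(im[140:245,225:345],(300,350),interpolation=cv2.INTER_CUBIC)
o[355:600,:400]=cv2.resize(im2[115:165,245:350],(400,245),interpolation=cv2.INTER_CUBIC)
o[355:600,400:]=cv2.resize(im2[262:342,240:385],(400,245),interpolation=cv2.INTER_CUBIC)
save("end.png",o)
for n,dd in(("top",d),("side",d2)):
    P=cloud(n,dd)
    for k,x,y,h in(("coupling",.4295,-.3505,.044),("nipple",.5065,-.344,.03),("cap",.4715,.259,.044),("relay",.587,.248,.042),("roll rim+",.5795,-.313,.022),("roll rim-",.5795,-.355,.022),("roll far",.6005,-.332,.022),("roll near",.5585,-.336,.022)):
        m=np.hypot(P[...,0]-x,P[...,1]-y)<.006
        print(n,k,"z med/max",np.round([np.median(P[m][:,2]),np.percentile(P[m][:,2],90)],3) if m.any() else None,"expect",h)
E
```

```text
time_s: 32.65
eef_pos: [0.3928, 0.0392, 0.3468]
eef_rot: [0.999, -0.045, 0.003, 0.001]
contact_force: [0.4, 1.0, 0.1]
gripper_width: 0.064
grip_force: 0.0
top coupling z med/max [0.042 0.046] expect 0.044
top nipple z med/max [0.028 0.03 ] expect 0.03
top cap z med/max [0.043 0.047] expect 0.044
top relay z med/max [0.042 0.045] expect 0.042
top roll rim+ z med/max [0.019 0.023] expect 0.022
top roll rim- z med/max [0.019 0.024] expect 0.022
top roll far z med/max [0.017 0.024] expect 0.022
top roll near z med/max [0.019 0.022] expect 0.022
side coupling z med/max [0.042 0.044] expect 0.044
side nipple z med/max [0.03  0.031] expect 0.03
side cap z med/max [0.044 0.045] expect 0.044
side relay z med/max [0.043 0.044] expect 0.042
side roll rim+ z med/max [0.019 0.022] expect 0.022
side roll rim- z med/max [0.02  0.022] expect 0.022
side roll far z med/max [0.021 0.022] expect 0.022
side roll near z med/max [0.021 0.022] expect 0.022
```

View pics/end.png

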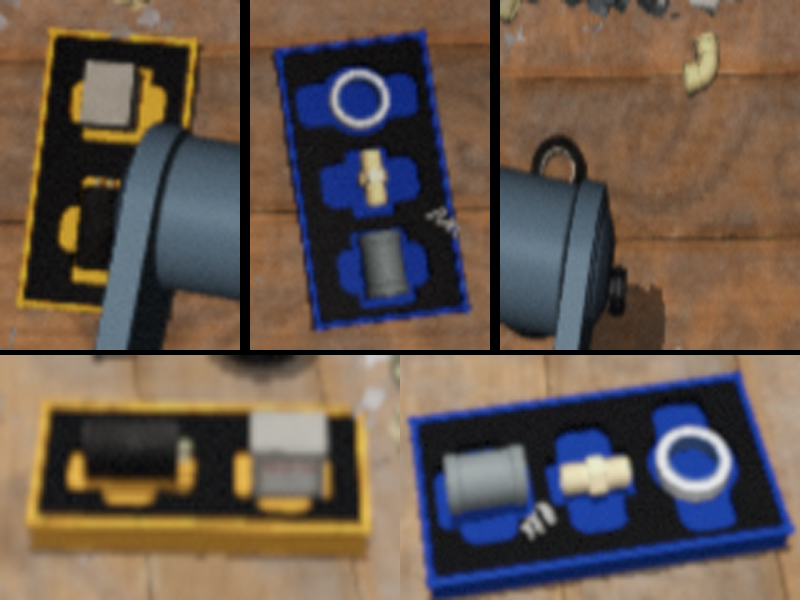

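The end view shows all five parts down in their pockets, with tops at seated height in both cameras. The elbow and black roll are where they were. Handing in.

```bash
python3 -c "
from bench import arm; print(arm.job_done())"
```

```text
the job is handed in; nothing more can be done
None
```

I placed all five parts lying down in their pockets, and both cameras read their tops at seated height; I handed the job in at about 33 s, leaving the elbow and black roll untouched.

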